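Push the full sample rack home in the reading station

ROBOT

A 6-joint arm with a two-finger parallel gripper is mounted at the origin on the work surface. World frame = base frame: x ahead of the robot, y to its left, z up, the work surface at z = 0. Lengths are in m, angles in degrees, forces in N, time in s.
With the tool pointing down it reaches from about 0.35 to 0.875 m from the base axis. Payload 4.2 kg.
Tool frame: the origin (TCP) lies midway between the tips of the shut fingers; the grasp point (between the pads) lies 19 mm behind it; y points along the fingers, z is the direction in which the jaws open and shut, and the axes are right-handed (so a half turn about y gives the same grasp; the last joint's range is limited). The gripper opens to 87 mm and grips with 3 to 60 N. Pads are 19 mm wide; open, the fingers measure 117 mm over their backs; the gripper's body (75 mm by 190 mm) begins 51 mm behind the grasp point.
Start: joints at [85.692, 22.042, 0.453, 0, -68.411, -14.817], TCP at [0.205, 0.59, 0.223] pointing down, gripper open.
Joint ranges: [-179.83, 179.83], [-69.29, 118.12], [-61.27, 80.66], [-181.25, 117.63], [-171.15, -9.14], [-177.46, 177.46]. Speed limits (degrees/s): [159.86, 159.86, 180, 180, 180, 180].

INTERFACE

Orientations are given as [roll, pitch, yaw] about the fixed x, y, z axes, in that order (R = Rz(yaw) Ry(pitch) Rx(roll)).
In Python, from workcell import env gives the robot as it stands. The module is installed in compiled form; this text tells all that it offers. Calls block until the motion is done:
- env.goto(position, orientation): joint-space move of the TCP to a pose.
- env.move_straight(position, rotation=None, rate=0.15, force_limit=None): straight line of the TCP; rotation=None keeps the orientation; rate is the mean speed in m/s. With force_limit (N) it stops when the force on the tool has changed by that much, and returns True; else False.
- env.set_joints(angles): joint-space move.
- env.gripper_to(opening, grasp_force=None): opening from 0.0 (shut) to 1.0 (fully open); grasp_force is the grip in N (None keeps the last); returns when the fingers have stopped.
- env.dwell(seconds).
- env.inverse_kinematics(position, orientation): joint angles nearest the present ones, or None.
- env.read_state(): the state.
- env.grab_frame(name): name is "side" or "top"; returns a dict with "image" (420x560x3 uint8, blue, green, red), "fx", "fy", "cx", "cy" (pixels), "position" and "orientation" of the camera in the world. Camera axes: x right, y up, looking along -z (the intrinsics and any distortion apply to the point x, -y, -z); pixel columns grow to the right and rows downward; lengths in m; the calibration is good to about 2 mm. A picture is of the moment at which its call begins. There is no depth.
A pose or a line that the arm cannot do raises env.Unreachable and nothing moves.
- env.close_job(): hands the job in, once; it reports no verdict.
Trained networks look in a picture, given as the dict that the camera call returned (one of the last four; its "shot" number tells which), for a name from the list of things; names that differ only in an ending like _2 or _b are one class to them, and where a whole thing is asked for, a point or a joint stands for the part that bears it (a point fixed in the world has none). Each returns a list of dicts, best first, with "score" (0 to 1); they miss things now and then, are a little off and sometimes report something else, mostly with a low value. They report only what shows in the picture. A call takes as long as a camera call. They do not tell look-alikes from the thing itself.
- env.search_frame(picture, thing): "xyz" ([x, y, z] in m, in world coordinates, good to about 4 mm: the middle of the surface that is visible of it).
- env.trace(picture, thing): "mask" (420x560 bool, what is visible of it).
The state is a dict: "clock": time; "joint_positions": joint angles; "qvel": joint speeds; "joint_torque": joint torques, N m; "position": TCP position; "tool_rot": TCP orientation; "force": force on the tool from outside, world axes, zero at the start; "wrist_torque": the same for the moment, N m; "opening": opening from 0.0 (shut) to 1.0 (fully open).
Only numpy, scipy, OpenCV 4.12 (cv2) and the standard library are available. Lean on these libraries where they do the work, as an engineer would, in place of code of your own. Each camera call takes 0.05 s, during which the arm holds its last target. There are 200 camera calls.

TASK

Push the full sample rack (the one with capped tubes standing in it) along the counter into the corner of the reading station, so that it stands flush against the long fence and against the end stop. Only push it: do not lift or tip it. Leave the empty rack and everything else on the counter where it is, and take the hand away when done.

Things in the scene. Friction and masses are not known exactly. Their poses are not given: they have to be found in the camera images.
- full_rack: White rack with 40 capped tubes fixed in it, loose. Block 88 (x) by 128 (y) by 40 mm high; the caps cover 74 by 117 mm and reach 54 mm up. 0.3 to 0.55 kg. Too wide to grip; it slides on the counter when pushed on its upright sides. Origin: centre of its underside, z up. Its +x side starts roughly facing the long fence (within 20 degrees), its +y end towards the end stop.
- far_left (a point): The full rack's upright edge at its +x, +y corner (44 mm, 64 mm from its centre), 20 mm above its underside: this edge belongs in the inside corner of the station.
- far_right (a point): The full rack's upright edge at its +x, -y corner (44 mm, -64 mm from its centre), 20 mm above its underside: this edge belongs against the long fence.
- empty_rack: White rack of the same block size (88 by 128 by 40 mm) with open dark holes and no tubes. Loose, to be left alone. It may stand to the left or to the right of the full one. Origin at the centre of its underside.
- station: Reading station, fixed: two aluminium fences 12 mm thick, 30 mm high. Origin in their inside corner, at counter height, on the faces to be touched. The long fence runs 600 mm along its -y, facing its -x (the robot); the end stop runs 100 mm along its -x, facing its -y (robot's right). Place and yaw (up to 6 degrees) vary. Rack home: its centre at station x -44, y -64 mm.
- reader (a point): Middle of the top of the station's grey reader housing, fixed behind the long fence near the corner: 70 (x) by 85 (y) by 75 mm high, at station x 50, y -30 mm.
- jar: Loose jar, 60 mm across, 80 mm high, left of the station. Leave alone. Origin at the underside's centre.
- wash_bottle: Loose bottle, 64 mm across, 150 mm high, on the right of the counter. Leave alone. Origin at the underside's centre.
- marker: Loose marker pen, 130 mm long, 14 mm thick, lying on the counter on the left, nearer to the robot than the station. Leave alone. Origin under its middle, x along the pen.
- label_roll: Loose roll of labels, 76 mm across, 40 mm high, beyond the long fence. Leave alone. Origin at the underside's centre.
- single_tube: Loose single tube in a 45 mm square foot, 95 mm high, beyond the long fence. Leave alone. Origin at the underside's centre.
- clip_cup: Loose white open cup, 70 mm across, 50 mm high, left of the station. Leave alone. Origin at the underside's centre.
Not all that is in view belongs to the job. Leave any pink or yellow look-alike of the full_rack alone.

How it is judged (in metres and radians):
At the end, for the whole second after the job is handed in: The full rack stands flat and at rest on the counter, both edges of its far side within 4 mm of the long fence's face and its left far edge within 4 mm of the end stop's face (x of far_left in the frame of station between -0.004 and 0.004 m and x of far_right in the frame of station between -0.004 and 0.004 m and y of far_left in the frame of station between -0.004 and 0.004 m and height (world z) of full_rack below 0.004 m and angle between full_rack's own z axis and vertical below 0.05 rad and linear speed of full_rack below 0.01 m/s and angular speed of full_rack below 0.05 rad/s); the robot touches nothing.
It fails at once if the full rack is lifted (underside's centre more than 10 mm up) (height (world z) of full_rack above 0.01 m).
It fails at once if the full rack is tipped by more than 10 degrees (angle between full_rack's own z axis and vertical above 0.175 rad).
It fails at once if the empty rack is moved by more than 15 mm (distance of empty_rack from where it was at the start of the episode above 0.015 m).
It fails at once if another loose thing on the counter is moved by more than 15 mm (distance of any of jar, wash_bottle, marker, label_roll, single_tube, clip_cup from where it was at the start of the episode above 0.015 m).
It also fails if it takes over 59 s, if anything falls off the work surface, if the arm or the gripper's body presses on something with over 40 N, if the wrist force passes 120 N, or if a joint passes its speed limit or range.

## Working session

There is one attempt and no reset: what is moved stays moved. The work goes in short steps, each a Python script; the robot and the scene stay as the last script left them, time stands still between calls to the robot, and variables do not carry over. Pictures are saved under pics/ and viewed, about 8 in all and at most 12, crops included, and the job is handed in when it is done.

```bash
mkdir -p pics; ls; python3 - <<'E'
from workcell import env
import cv2,numpy as np
np.set_printoptions(precision=4,suppress=True)
for n in ("top","side"):
    p=env.grab_frame(n); cv2.imwrite(f"pics/{n}0.png",p["image"])
    print(n,{k:v for k,v in p.items() if k!="image"})
    for t in ("full_rack","empty_rack","station","reader","far_left","far_right","jar","marker","clip_cup","wash_bottle"):
        print(t,[(np.round(d["xyz"],3).tolist(),round(d["score"],2)) for d in env.search_frame(p,t)[:3]])
s=env.read_state(); print(s)
E
```

```text
pics
top {'fx': 396.9418595474514, 'fy': 396.9418595474514, 'cx': 285.0103779262247, 'cy': 209.3743556571951, 'position': array([0.4239, 0.0393, 1.0925]), 'orientation': array([  7.8208,  -1.638 , -91.354 ]), 'shot': 1}
full_rack [([0.36, -0.417, 0.04], 0.97), ([0.295, -0.209, 0.041], 0.76), ([0.483, -0.14, 0.046], 0.72)]
empty_rack [([0.484, 0.084, 0.039], 0.82)]
station [([0.712, 0.228, 0.032], 0.7)]
reader [([0.71, 0.233, 0.028], 0.95)]
far_left [([0.484, -0.139, 0.042], 0.91), ([0.366, -0.409, 0.047], 0.74), ([0.297, -0.204, 0.042], 0.7)]
far_right [([0.296, -0.206, 0.048], 0.97), ([0.482, -0.139, 0.042], 0.72), ([0.363, -0.413, 0.04], 0.66)]
jar [([0.475, 0.42, 0.078], 0.76)]
marker [([0.45, 0.285, 0.01], 0.72)]
clip_cup [([0.712, 0.232, 0.03], 0.34)]
wash_bottle [([0.5, -0.401, 0.102], 0.78)]
side {'fx': 460.34989321184713, 'fy': 460.34989321184713, 'cx': 289.36430190511527, 'cy': 208.8816592444458, 'position': array([-0.2076, -0.8455,  1.0298]), 'orientation': array([ 50.057 ,  -0.5738, -40.728 ]), 'shot': 2}
full_rack [([0.35, -0.432, 0.045], 0.83), ([0.471, -0.16, 0.045], 0.
[... 373 characters left out ...]
8, -0.222, 0.043], 0.57)]
jar [([0.465, 0.414, 0.053], 0.84), ([0.447, 0.277, 0.008], 0.74)]
marker []
clip_cup [([0.592, 0.47, 0.033], 0.73)]
wash_bottle [([0.49, -0.426, 0.092], 0.67), ([0.469, 0.412, 0.053], 0.49)]
{'clock': 1.1, 'joint_positions': array([ 85.6927,  22.0406,   0.4547,   0.0013, -68.4084, -14.8151]), 'qvel': array([-0.0454,  0.0213, -0.0336, -0.0585,  0.0931,  0.1155]), 'joint_torque': array([  0.0003, -39.0484,  18.7623,   4.2246,   0.0155,  -0.    ]), 'position': array([0.2047, 0.5905, 0.2226]), 'tool_rot': array([-90.0057,  -0.0003, 160.8781]), 'force': array([-0.0904,  0.0539,  0.6699]), 'wrist_torque': array([ 0.0322,  0.0531, -0.0584]), 'opening': 1.0004887965316345}
```

View pics/top0.png

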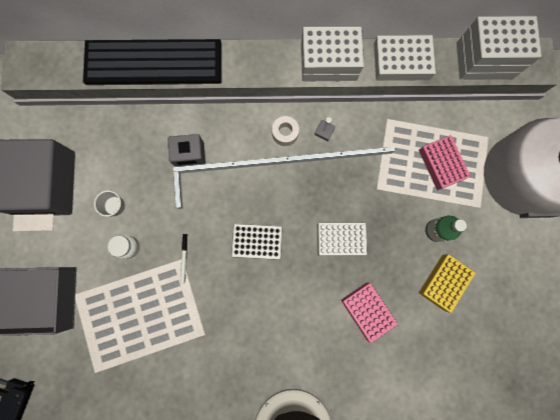

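View pics/side0.png

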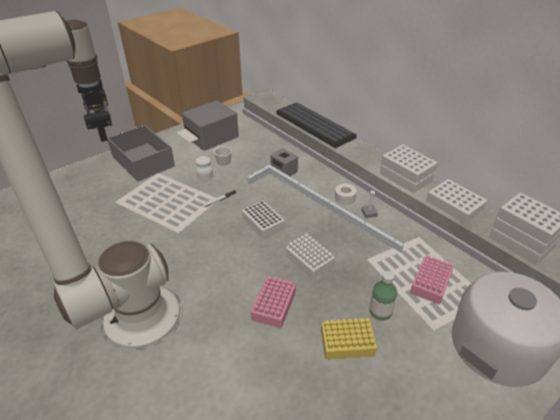

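The top view shows the full rack (white caps) at about (342,239). The empty rack (dark holes) is at (257,241), the station corner at (177,170) and the fence end at (395,150). Pink and yellow look-alikes stand lower right. The side view agrees.

My plan is to push it to the fence with open fingers, then along the fence to the stop.

```bash
cat > h.py <<'E'
from workcell import env
import cv2,numpy as np
from scipy.spatial.transform import Rotation as R
np.set_printoptions(precision=4,suppress=True)
def ray(p,uv,z):
    uv=np.atleast_2d(uv).astype(float)
    d=np.c_[(uv[:,0]-p["cx"])/p["fx"],-(uv[:,1]-p["cy"])/p["fy"],-np.ones(len(uv))]
    d=R.from_euler("xyz",p["orientation"],degrees=True).apply(d)
    return p["position"]+d*((z-p["position"][2])/d[:,2])[:,None]
def proj(p,X):
    c=R.from_euler("xyz",p["orientation"],degrees=True).inv().apply(np.atleast_2d(X)-p["position"])
    return np.c_[p["cx"]-p["fx"]*c[:,0]/c[:,2],p["cy"]+p["fy"]*c[:,1]/c[:,2]]
E
python3 - <<'E'
from h import *
p=env.grab_frame("top"); im=p["image"]
g=cv2.cvtColor(im,cv2.COLOR_BGR2GRAY)
for t in("single_tube","label_roll","full_rack","empty_rack"):
    r=env.search_frame(p,t); print(t,[(d["xyz"].round(3) if hasattr(d["xyz"],"round") else d["xyz"],d["score"]) for d in r[:3]])
    for d in env.trace(p,t)[:3]:
        m=d["mask"].astype(np.uint8); ys,xs=np.nonzero(m); 
        rect=cv2.minAreaRect(np.c_[xs,ys].astype(np.float32)); w=ray(p,cv2.boxPoints(rect),0.04)
        print("  ",round(d["score"],2),rect,w[:,:2].tolist())
m=env.trace(p,"station")
for d in m[:2]:
    ys,xs=np.nonzero(d["mask"]);print("station",d["score"],xs.min(),xs.max(),ys.min(),ys.max())
print("col profiles"); 
for c in (220,260,310,360): print(c,g[148:176,c])
print("row profile 190",g[190,168:190])
c=im[120:270,160:400]; cv2.imwrite("pics/crop1.png",cv2.resize(c,None,fx=3.3,fy=3.3,interpolation=cv2.INTER_CUBIC))
E
```

```text
single_tube [([0.7944, -0.1087, 0.0209], 0.84)]
   0.88 ((326.0000305175781, 128.0), (15.205260276794434, 21.466251373291016), 26.56505012512207) [[0.7751795882601855, -0.08014804738221314], [0.8300181750875941, -0.10872910206060202], [0.8098827230901415, -0.14582676919253146], [0.7552728961261685, -0.11700590974072925]]
label_roll [([0.7914, 0.0008, 0.0406], 0.85)]
   0.72 ((285.5, 131.00001525878906), (26.832815170288086, 29.06888198852539), 26.56505012512207) [[0.7662169032512394, 0.05050137007822012], [0.8402192058105853, 0.013228031167737422], [0.8047781582786389, -0.05232499413483564], [0.7313177130009723, -0.014477595307306995]]
full_rack [([0.6871, -0.4315, 0.0441], 0.88), ([0.3562, -0.4194, 0.0393], 0.61), ([0.2945, -0.2045, 0.0417], 0.56)]
   0.95 ((447.2022705078125, 282.8764343261719), (39.21992492675781, 50.879905700683594), 32.00538635253906) [[0.3365626752159018, -0.3358056358370486], [0.44749839008922426, -0.41632301831247887], [0.3905859647893562, -0.5014046501919311], [0.2811055998497122, -0.4198597281604041]]
   0.89 ((342.0, 239.0), (32.0, 48.0), 90.0) [[0.5293129
[... 730 characters left out ...]
645657747, 0.01454310739538189], [0.43169313435544143, 0.0230763033691462]]
station 0.64 168 393 134 208
col profiles
220 [155 154 154 153 155 156 158 161 161 161 161 158 156 156 172 227 225 230
 226 111  99 119 154 156 156 155 154 155]
260 [153 154 154 154 155 155 156 156 158 159 171 210 220 226 218 140  99 109
 157 159 157 156 153 151 154 156 159 159]
310 [142 143 141 139 138 137 160 218 221 223 208 111  99 116 132 135 135 134
 135 136 139 137 136 133 132 131 129 128]
360 [143 163 225 224 231 226  98  95 111 137 141 137 135 132 131 131 131 133
 132 130 129 128 127 128 127 124 121 121]
row profile 190 [153 152 151 152 152 151 160 195 217 219 225 185  97 114 144 157 156 158
 158 158 158 157]
```

View pics/crop1.png

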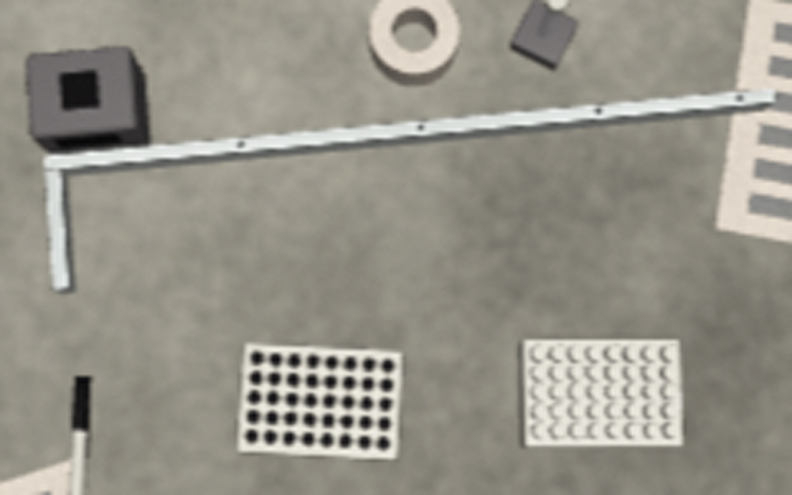

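```bash
cat >> h.py <<'E'
TOP={"fx":396.9418595474514,"fy":396.9418595474514,"cx":285.0103779262247,"cy":209.3743556571951,"position":np.array([0.4239,0.0393,1.0925]),"orientation":np.array([7.8208,-1.638,-91.354])}
F=ray(TOP,[(220,166.6),(260,162.83),(310,158.5),(360,153.5)],.03)[:,:2]
a,b=np.polyfit(F[:,1],F[:,0],1)          # fence: x=a*y+b
psi=-np.degrees(np.arctan(a))
ey=np.array([a,1])/np.hypot(a,1); ex=np.array([ey[1],-ey[0]])
S=ray(TOP,[(179.2,190)],.03)[0,:2]       # on end stop face
O=np.array([0,b]); f0=np.array([b,0.])
C=f0+ey*((S-f0)@ey)                       # inside corner
def st(xy): return np.array([(np.asarray(xy)[:2]-C)@ex,(np.asarray(xy)[:2]-C)@ey])
def wd(x,y,z): return np.r_[C+ex*x+ey*y,z]
E
python3 - <<'E'
from h import *
print("psi",psi,"corner",C,"fence resid mm",(F[:,0]-a*F[:,1]-b)*1e3)
rc=np.array([.4853,-.1442]); r=st(rc); print("rack in station",r)
env.gripper_to(.9)
ori=[-90,0,psi]
s0=wd(r[0]-.085,r[1],.0); print("start",s0, env.inverse_kinematics(s0+[0,0,.012],ori), env.inverse_kinematics(s0+[0,0,.012],[-90,0,psi+180]))
env.goto(s0+[0,0,.2],[-90,0,psi+180] if env.inverse_kinematics(s0+[0,0,.012],ori) is None else ori)
env.move_straight(s0+[0,0,.012],rate=.15)
print(env.read_state()["position"],env.read_state()["force"])
g=wd(-.088+.004,r[1],.012)
hit=env.move_straight(g,rate=.05,force_limit=12)
s=env.read_state();print(hit,st(s["position"]),s["position"],s["force"],s["wrist_torque"],s["clock"])
p=env.grab_frame("top");cv2.imwrite("pics/top1.png",cv2.resize(p["image"][120:270,160:400],None,fx=3.3,fy=3.3,interpolation=cv2.INTER_CUBIC))
E
```

```text
psi 4.519631581389062 corner [0.6814 0.2943] fence resid mm [ 0.0725  0.2284 -0.6551  0.3543]
rack in station [-0.2301 -0.4216]
start [ 0.4006 -0.1509  0.    ] [  1.2788  20.4405 -41.2836  -0.     -28.2759 -86.7592] [  1.2788  20.4405 -41.2836   0.     -28.2759  93.2408]
[ 0.4011 -0.1509  0.0125] [-0.2544  0.7235  0.3255]
True [-0.0994 -0.4215] [ 0.6155 -0.1338  0.0113] [ 0.5775  0.1758 -0.1171] [ 0.053  -0.2154  0.0438] 10.0417
```

View pics/top1.png

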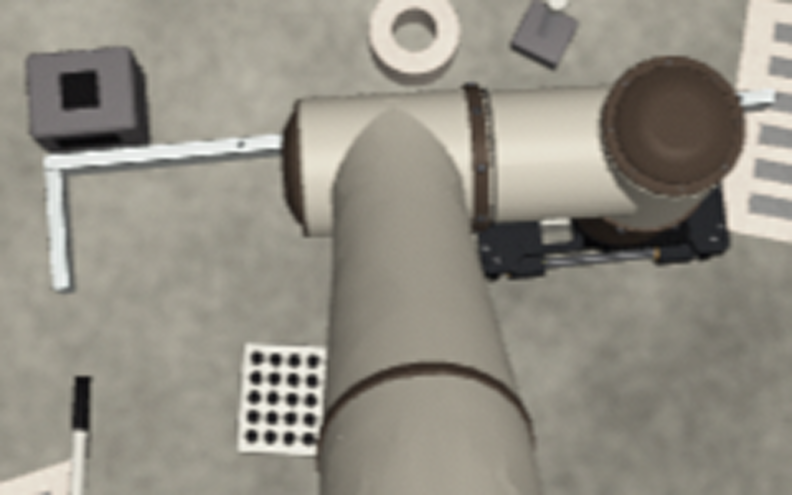

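The rack is pressed to the fence: the TCP stopped at station x -99 mm, which fits an 88 mm rack plus half a finger width. Next is the push along the fence.

```bash
python3 - <<'E'
from h import *
env.move_straight(wd(-.15,-.4216,.012)); env.move_straight(wd(-.15,-.4216,.2),rate=.25)
env.gripper_to(.3)
x=-.055; q=wd(x,-.525,.2)
c=[(env.inverse_kinematics(q,[-90,0,psi+k]),psi+k) for k in(90,-90)]
c=[k for k in c if k[0] is not None]; y=min(c,key=lambda k:abs(k[0][5]))[1]
env.goto(q,[-90,0,y]); 
p=env.grab_frame("top");cv2.imwrite("pics/top2.png",cv2.resize(p["image"][100:290,130:410],None,fx=2.8,fy=2.8,interpolation=cv2.INTER_CUBIC))
print(env.move_straight(wd(x,-.525,.012),rate=.15,force_limit=15))
hit=env.move_straight(wd(x,-.128-.004,.012),rate=.06,force_limit=12)
s=env.read_state();print(hit,st(s["position"]),s["position"],s["force"],s["wrist_torque"],s["clock"])
E
```

```text
False
True [-0.0554 -0.1374] [0.637  0.1529 0.0115] [-0.1992 -0.8406  0.1144] [ 0.115  -0.0554  0.0187] 21.5333
```

View pics/top2.png

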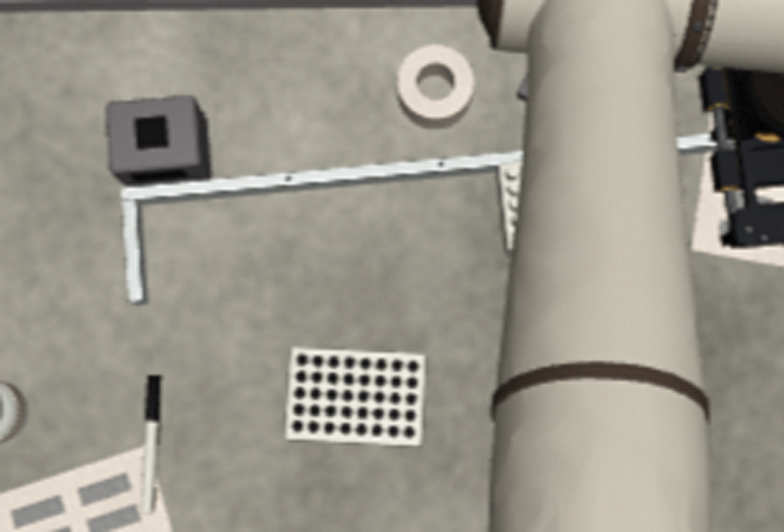

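```bash
python3 - <<'E'
from h import *
env.move_straight(wd(-.055,-.18,.012),rate=.1); env.move_straight(wd(-.055,-.18,.2),rate=.25)
env.goto([.35,-.25,.3],env.read_state()["tool_rot"])
p=env.grab_frame("top");print(env.read_state()["clock"])
im=p["image"].copy()
cv2.imwrite("pics/top3.png",cv2.resize(im[140:220,160:250],None,fx=7,fy=7,interpolation=cv2.INTER_CUBIC))
for d in env.trace(p,"full_rack"):
    ys,xs=np.nonzero(d["mask"]); print(round(d["score"],2),xs.mean(),ys.mean())
    if xs.mean()<240 and ys.mean()<220:
        w=ray(p,cv2.boxPoints(cv2.minAreaRect(np.c_[xs,ys].astype(np.float32))),.04); print(np.array([st(k) for k in w]))
for t in("empty_rack","marker","jar","clip_cup","label_roll","single_tube","wash_bottle"):
    print(t,[np.round(d["xyz"],3) for d in env.search_frame(p,t)[:1]])
# predicted top-face corners of block when home
print(proj(TOP,[wd(0,0,.04),wd(0,-.128,.04),wd(-.088,-.128,.04),wd(-.088,0,.04)]))
E
```

```text
24.7833
0.83 444.2475532527346 162.44099021301093
0.66 203.14465032875074 184.7961745367603
[[-0.0013  0.0003]
 [-0.0008 -0.1321]
 [-0.095  -0.1331]
 [-0.0951 -0.0023]]
0.43 461.8167938931298 267.7022900763359
empty_rack [array([0.485, 0.085, 0.04 ])]
marker [array([0.449, 0.284, 0.011])]
jar [array([0.477, 0.42 , 0.081])]
clip_cup [array([0.594, 0.483, 0.021])]
label_roll [array([ 0.788, -0.   ,  0.037])]
single_tube [array([ 0.795, -0.111,  0.023])]
wash_bottle [array([ 0.501, -0.4  ,  0.101])]
[[176.9827 169.6737]
 [224.5431 165.2617]
 [227.2418 197.1801]
 [179.1709 201.8033]]
```

View pics/top3.png

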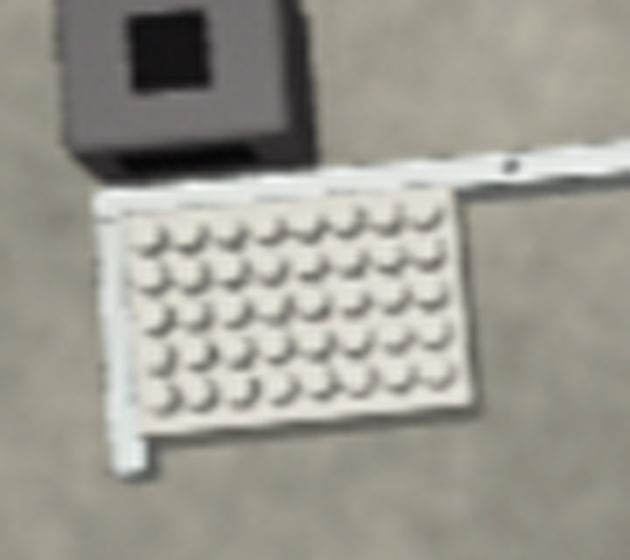

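The picture shows the rack seated in the corner with no visible gap, and nothing else has moved. I'll make one gentle confirming press towards the fence to remove any doubt about a few mm.

```bash
python3 - <<'E'
from h import *
env.gripper_to(.5)
ori=[-90,0,psi]
env.goto(wd(-.125,-.064,.2),ori); print(env.move_straight(wd(-.125,-.064,.012),rate=.15,force_limit=15))
hit=env.move_straight(wd(-.09,-.064,.012),rate=.03,force_limit=8)
s=env.read_state();print(hit,st(s["position"]),s["force"],s["wrist_torque"])
env.move_straight(wd(-.13,-.064,.012),rate=.1); env.move_straight(wd(-.13,-.064,.2),rate=.25)
env.goto([.35,-.25,.3],ori)
p=env.grab_frame("top");print(env.read_state()["clock"])
cv2.imwrite("pics/top4.png",cv2.resize(p["image"][130:280,130:270],None,fx=4,fy=4,interpolation=cv2.INTER_CUBIC))
E
```

```text
False
True [-0.099  -0.0644] [0.2997 0.9341 0.8756] [ 0.0146 -0.1159  0.0622]
33.4833
```

View pics/top4.png

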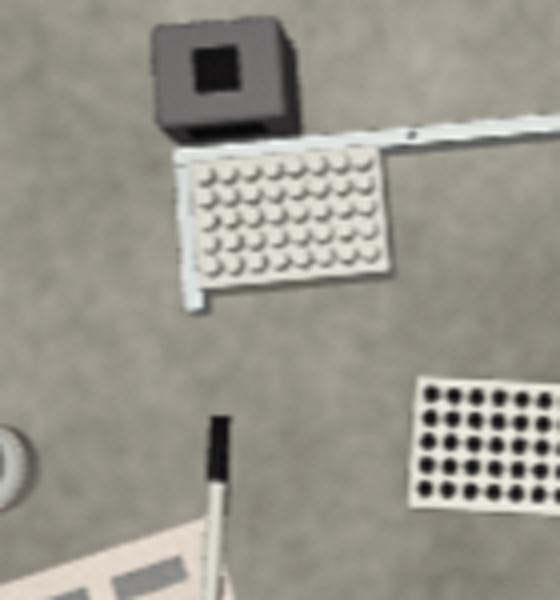

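```bash
python3 -c "
from workcell import env
env.close_job()"
```

```text
the job is handed in; nothing more can be done
```

I pushed the full rack square against the long fence, then along it until it hit the end stop, and gave it one last light press (8 N limit) towards the fence. I then took the hand away and handed the job in at about 33.5 s on the robot's clock; no verdict is reported.

**Fence:** the last press stopped at station x -99 mm, the same place as the first fence contact. That fits the 88 mm rack plus half a finger's width.

**End stop:** the push along the fence stopped at station y -137 mm, which fits the 128 mm rack plus half a finger's width.

**Pictures:** the final top view shows no gap at either fence. Before the last press, the traced outline put the rack's far corners within about 1.5 mm of the faces. The rest of that outline was about 4 to 7 mm too large, because the mask also covers the caps and side faces, so I didn't rely on it.

**Other things:** before the last press, the empty rack, marker, label roll, single tube, jar and wash bottle were all within about 4 mm of their first readings. The clip cup had no reliable first reading from the same camera, but the hand never went near it. After the last press I only compared the part of the picture around the corner, where nothing looked moved.

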